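Release the sunk bat from the bench wheel

TASK

A plaster bat with a shell dish on it is locked down in the cup-shaped head of the bench wheel. With a light touch, feel along the outside of the head's rim with a fingertip, on the side towards you, to find the release notch; gently press the catch inside the notch with a fingertip and keep it pressed until the bat has risen all the way, then draw the finger out so that the catch springs back. Grasp nothing, do not touch the bat or the dish, and leave the stamp, the cup, the rib and the modelling tool where they are.

Things in the scene. Friction and masses are not known exactly. Their poses are not given: they have to be found in the camera images.
- stand: Bench wheel: dark green cast foot, 173 mm across, fixed to the table; carries a round grey metal cup head. The spindle is clamped: nothing on it turns. Origin on the table top, on the wheel's vertical axis. The head's ONE release notch is towards the robot, its middle up to 55 degrees either side (about the axis) of the rim's -x point; its angle is new each time, not reported: feel or see it.
- cup_rim (a point): On the wheel's axis, level with the rim's top, 112 mm above the table. The rim's outside is a round upright wall, 276 mm across, from 70 to 112 mm above the table (two thin turned grooves, 1.5 mm deep), cup inside 209 mm. The notch is cut through the rim's whole height, open above and below, 55 mm wide between rounded lips. Its yaw is the stand's, it tells nothing of the notch.
- catch (a joint): Sprung catch, m: 0 = out, 0.008 = pressed in to its stop; lets the lifter go from 0.005 on. Takes 5 to 10 N, springs back. It is a flat upright metal plate in the notch, its middle 7 mm behind the rim's outside, 46 mm wide, from 73 to 109 mm above the table; it is pressed level, straight towards the wheel's axis.
- lifter (a joint): Rise in m of the sprung, oil-damped plate under the bat: 0 = locked down, 0.018 = fully up at its stop. It rises by itself, slowly (1 to 3 s for the whole way), while the catch is held in. A catch let go too early holds it about half way (0.009); pressing the catch again lets it rise on.
- bat: Round plaster bat, 204 mm across and 15 mm thick, lying loose in the cup of the head, its top 1.5 mm below the rim at the start; origin at the centre of its underside, 95.5 mm above the table at the start and 113.5 mm when fully risen.
- dish: Leather-hard, fragile shell dish, about 79 x 112 x 42 mm, standing loose on the middle of the bat; origin at the centre of its underside, z up.
- stamp: Bystander: turned wooden stamp, 26 mm across, 54 mm tall, standing left of the wheel; origin at the centre of its underside.
- slip_cup: Bystander: white slip cup, 69 mm across, 64 mm tall, standing left of the wheel; origin at the centre of its underside.
- red_rib: Bystander: flat red rubber kidney rib, 48 x 90 x 6 mm, lying in front of the wheel; origin at the centre of its underside.
- wood_tool: Bystander: boxwood modelling tool, 15 x 180 x 9 mm, lying in front of and to the right of the wheel; origin at the centre of its underside.

How it is judged (in metres and radians):
On the way, in this order (a step that is already met when the one before it is completed fails the run):
1. the catch in the notch is pressed in with the fingers while the bat is still down (value of joint catch above 0.0045 m and contact force between the fingers and anything else above 1 N and value of joint lifter below 0.012 m), for 0.1 s.
2. the bat has risen all the way (value of joint lifter above 0.0165 m), for 0.2 s.
At the end, for the whole second after the job is handed in: The lifter is up (at least 16.5 of 18 mm), the catch has sprung out again (within 1.5 mm), and the bat lies level and at rest on the lifter (within 10 mm of the wheel's axis) with the dish upright and at rest on it (within 30 mm of its middle) (value of joint lifter above 0.0165 m and value of joint catch below 0.0015 m and angle between bat's own z axis and vertical below 0.05 rad and angle between dish's own z axis and vertical below 0.15 rad and horizontal distance between bat and stand below 0.01 m and z of dish in the frame of bat above 0.012 m and horizontal distance between dish and bat below 0.03 m and linear speed of each of bat, dish below 0.01 m/s); the robot touches nothing.
It fails at once if a finger is forced against anything with over 40 N (contact force between the fingers and anything else above 40 N).
It fails at once if the bat or the dish is touched by the robot (contact force between any of the fingers, the arm and bat above 0.5 N or contact force between any of the fingers, the arm and dish above 0.5 N).
It fails at once if the bat or the dish is lifted, carried or shifted beyond the lifter's own rise (distance of any of bat, dish from where it was at the start of the episode above 0.024 m).
It fails at once if a bystander (stamp, cup, rib, modelling tool) is lifted or moved by more than 20 mm (distance of any of stamp, slip_cup, red_rib, wood_tool from where it was at the start of the episode above 0.02 m).
It also fails if it takes over 64 s, if anything falls off the work surface, if the arm or the gripper's body presses on something with over 40 N, if the wrist force passes 120 N, or if a joint passes its speed limit or range.

ROBOT

A 6-joint arm with a two-finger parallel gripper is mounted at the origin on a cart in front of the work surface, level with it; the furniture and walls round the work are solid. World frame = base frame: x ahead of the robot, y to its left, z up, the work surface at z = 0. Lengths are in m, angles in degrees, forces in N, time in s.
With the tool pointing down it reaches from about 0.4 to 0.825 m from the base axis. Payload 7 kg.
Tool frame: the origin (TCP) lies on the centre line of the jaws, within the pads' length; the fingertips stand 19 mm ahead of it and the grasp point (between the pads) is the TCP; z points along the fingers, y is the line along which they close (so a half turn about z gives the same grasp; the last joint's range is limited). The gripper opens to 88 mm and grips with 3 to 60 N. Pads are 19 mm wide; open, the fingers measure 130 mm over their backs; the gripper's body (78 mm by 193 mm) begins 47 mm behind the grasp point.
Start: joints at [85.147, 20.546, 0.682, 0, -70.136, -16.507], TCP at [0.246, 0.629, 0.246] pointing down, gripper open.
Joint ranges: [-176.03, 176.03], [-82.01, 121.73], [-58.28, 71.71], [-173.87, 95.51], [-174.79, -0.11], [-173.66, 173.66]. Speed limits (degrees/s): [136.94, 136.94, 172.46, 180, 180, 180].

INTERFACE

Orientations are given as [roll, pitch, yaw] about the fixed x, y, z axes, in that order (R = Rz(yaw) Ry(pitch) Rx(roll)).
In Python, from plant import * gives the robot as it stands. The module is installed in compiled form; this text tells all that it offers.
- The arm moves only by the tool play_rows, never from a script. Its argument "deltas" is a list of rows, each a list of 6 numbers: the shift along the world's x, y, z scaled (see below), then the turn, a rotation vector about the world's x, y, z scaled (see below). A call has 1 to 10 rows; each row shifts and turns the commanded pose from where the row before left it; what a row does not reach is not made up. The controller multiplies each number of a shift by 800 mm and each number of a turn by 180 degrees. A row lasts 1/10 s, in which the tool goes at most 50 mm and 8.59 degrees, less where a joint would pass 70% of its speed; a pose out of reach is approached as far as the arm can. A call with a number of a shift or a turn outside -1 to 1 is refused whole. A call with a gripper value outside its range is refused whole. "gripper" is the gripper command: -1 is shut, 1 is fully open, values between are in proportion, set as the call begins (left out, the last holds). The fingers move at their own pace and stop on an object; the grip force is fixed at half the most. Time passes only in rows, so rows that do not move let the fingers close. It gives the time, the measured TCP pose, the force, the opening and the grip force at its end, in the units of the state.
- get_obs(): the state, without advancing time (a new reading comes with each control period).
- snapshot(name): name is "scene" or "top" or "wrist"; returns (picture, depth): 384x512x3 uint8, blue, green, red; 384x512 float32, m along the optical axis (not along the pixel's ray), 0 where there is no reading.
- camera_model(name): a dict with "fx", "fy", "cx", "cy" (pixels), "world_to_cam" (4x4, takes a point from world to camera coordinates). Camera axes: x right, y down, z forward; pixel columns grow to the right and rows downward; lengths in m; the calibration is good to about 2 mm. A picture is of the moment at which its call begins: read the wrist's pose just before it. camera_model takes no time and is no camera call; for the wrist camera it gives the pose at the moment of the call.
- close_job(): hands the job in; it is judged then, once.
The state is a dict: "clock": time; "joint_pos": joint angles; "qvel": joint speeds; "tau": joint torques, N m; "tool_pos": TCP position; "orientation": TCP orientation; "force": force on the tool from outside, world axes, zero at the start; "moment": the same for the moment, N m; "opening": finger opening in m; "gripper_force": force on a finger pad.
Only numpy, scipy, OpenCV 4.12 (cv2) and the standard library are available. Lean on these libraries where they do the work, as an engineer would, in place of code of your own. Each camera call takes 0.05 s, during which the arm holds its last target. There are 200 camera calls.

## Working session

There is one attempt and no reset: what is moved stays moved. The work goes in short steps, Python scripts to look and compute and a tool call to move; the robot and the scene stay as the last step left them, time stands still between calls to the robot, and variables do not carry over. Pictures are saved under pics/ and viewed, at most 10 in all, crops included, and the job is handed in when it is done.

Besides the shell and the picture viewer there is one more tool, called after "Call:" as name([rows], argument=value, ...), one row to a line, values as JSON. play_rows: Moves the arm, as the interface text tells. Its arguments: {"type":"object","properties":{"deltas":{"type":"array","items":{"type":"array","items":{"type":"number","minimum":-1,"maximum":1}}},"gripper":{"type":"number"}},"required":["deltas"]}

```bash
mkdir -p pics
python3 - <<'E'
from plant import *
import cv2,numpy as np
o=get_obs();print({k:np.round(v,3) for k,v in o.items()})
ims=[]
for n in("scene","top"):
    p,d=snapshot(n);np.savez(f"{n}.npz",p=p,d=d,**camera_model(n));cv2.imwrite(f"pics/{n}.png",p)
    m=camera_model(n);print(n,m["fx"],m["cx"],m["cy"]);print(np.round(m["world_to_cam"],3))
E
```

```text
{'clock': np.float64(0.0), 'joint_pos': array([ 8.5148e+01,  2.0590e+01,  6.3400e-01, -1.9000e-02, -7.0135e+01,
       -1.6506e+01]), 'qvel': array([-0.033, -0.093, -0.078,  0.005,  0.02 ,  0.015]), 'tau': array([-2.0000e-03, -5.8273e+01,  2.9306e+01,  6.9970e+00,  7.0000e-03,
       -0.0000e+00]), 'tool_pos': array([0.246, 0.628, 0.245]), 'orientation': array([ 1.79908e+02, -9.00000e-03, -2.13650e+01]), 'force': array([-0.089, -0.147, -0.099]), 'moment': array([ 0.025, -0.004,  0.017]), 'gripper_force': np.float64(0.0), 'opening': np.float64(0.088)}
scene 374.98576426970305 257.2338328878453 189.80297514647685
[[ 0.703 -0.711 -0.019 -0.35 ]
 [-0.387 -0.359 -0.849  0.255]
 [ 0.597  0.604 -0.527  0.619]
 [ 0.     0.     0.     1.   ]]
top 446.7468686225394 253.4458278539026 191.91507274571023
[[ 0.    -1.    -0.017  0.015]
 [-0.99   0.002 -0.141  0.512]
 [ 0.141  0.017 -0.99   1.158]
 [ 0.     0.     0.     1.   ]]
```

View pics/scene.png

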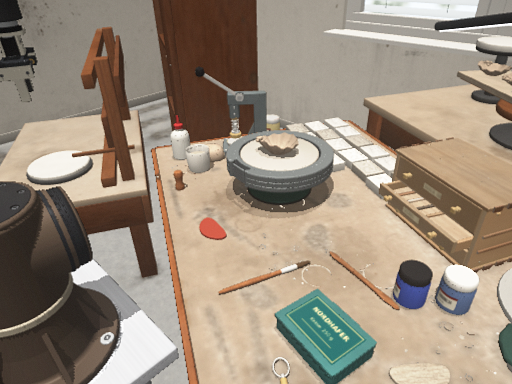

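View pics/top.png

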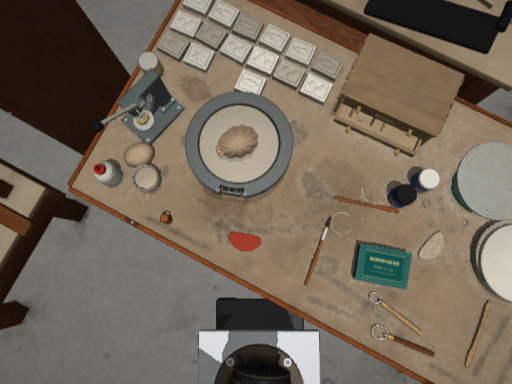

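The scene view shows the wheel at about (280,160). In the top view the head is centred at about (239,145), and the notch looks to be at about (231,190). Next I'll measure it.

```bash
cat > h.py <<'E'
import numpy as np,cv2
def pts(d,m):
    v,u=np.indices(d.shape);c=np.stack([(u-m["cx"])/m["fx"]*d,(v-m["cy"])/m["fy"]*d,d],-1)
    W=np.linalg.inv(m["world_to_cam"]);return c@W[:3,:3].T+W[:3,3]
def fit(P):
    A=np.c_[2*P[:,:2],np.ones(len(P))];s=np.linalg.lstsq(A,(P[:,:2]**2).sum(1),rcond=None)[0];return s[:2],np.sqrt(s[2]+s[:2]@s[:2])
E
python3 - <<'E'
import numpy as np,cv2
from h import *
m=np.load("top.npz");P=pts(m["d"],m);p=m["p"]
box=np.zeros(m["d"].shape,bool);box[85:205,180:300]=1
hsv=cv2.cvtColor(p,cv2.COLOR_BGR2HSV)
k=box&(abs(P[...,2]-.112)<.006)&(m["d"]>0)
Q=P[k];print(len(Q),np.median(Q[:,2]))
# outer edge of rim: grey & height; by angle about first guess
c=np.array([*P[145,239,:2]])
for it in range(5):
    r=np.hypot(*(Q[:,:2]-c).T);a=np.degrees(np.arctan2(*(Q[:,:2]-c).T[::-1]))
    E=[]
    for b in range(-180,180,6):
        s=(a>=b)&(a<b+6)&(r>.11)&(r<.16)
        if s.any(): E.append(Q[s][r[s].argmax()])
    c,R=fit(np.array(E))
print("centre",c,R)
# angular profile around notch: heights at r=.120..138
ang=np.degrees(np.arctan2(P[...,1]-c[1],-(P[...,0]-c[0])));rr=np.hypot(P[...,0]-c[0],P[...,1]-c[1])
for b in range(-60,60,4):
    s=box&(ang>=b)&(ang<b+4)&(rr>.108)&(rr<.142)
    print(b,s.sum(),"minz %.3f meanz %.3f V %.0f"%(P[s][:,2].min(),P[s][:,2].mean(),hsv[s][:,2].mean()),end=" | ")
cv2.imwrite("pics/crop.png",cv2.resize(p[120:250,140:340],None,fx=4,fy=4,interpolation=cv2.INTER_CUBIC))
for n,(v,u) in dict(stamp=(216,166),rib=(241,244),tool=(203,367),cup=(178,147)).items(): print(n,P[v,u].round(3))
E
```

```text
7543 0.11142220793384672
centre [0.62948674 0.05065575] 0.13725673196279656
-60 55 minz -0.005 meanz 0.088 V 111 | -56 57 minz -0.003 meanz 0.088 V 109 | -52 56 minz -0.003 meanz 0.087 V 108 | -48 54 minz -0.004 meanz 0.082 V 108 | -44 63 minz -0.003 meanz 0.084 V 110 | -40 62 minz -0.003 meanz 0.083 V 108 | -36 64 minz -0.003 meanz 0.081 V 108 | -32 61 minz -0.004 meanz 0.082 V 109 | -28 66 minz -0.003 meanz 0.084 V 106 | -24 65 minz -0.005 meanz 0.079 V 110 | -20 65 minz -0.006 meanz 0.081 V 108 | -16 65 minz -0.004 meanz 0.082 V 108 | -12 64 minz -0.002 meanz 0.080 V 108 | -8 64 minz -0.002 meanz 0.074 V 101 | -4 52 minz -0.004 meanz 0.051 V 96 | 0 64 minz -0.005 meanz 0.056 V 98 | 4 57 minz -0.005 meanz 0.056 V 95 | 8 59 minz -0.005 meanz 0.056 V 95 | 12 55 minz -0.006 meanz 0.053 V 95 | 16 53 minz -0.005 meanz 0.051 V 95 | 20 77 minz -0.004 meanz 0.066 V 88 | 24 71 minz -0.004 meanz 0.072 V 99 | 28 56 minz -0.004 meanz 0.085 V 103 | 32 53 minz -0.002 meanz 0.090 V 103 | 36 56 minz -0.004 meanz 0.089 V 104 | 40 47 minz -0.003 meanz 0.096 V 106 | 44 48 minz -0.002 meanz 0.093 V 105 | 48 48 minz -0.004 meanz 0.096 V 105 | 52 48 minz -0.003 meanz 0.099 V 104 | 56 40 minz -0.004 meanz 0.106 V 106 | stamp [0.446 0.243 0.053]
rib [0.382 0.04  0.009]
tool [ 0.485 -0.294  0.007]
cup [0.549 0.299 0.046]
```

View pics/crop.png

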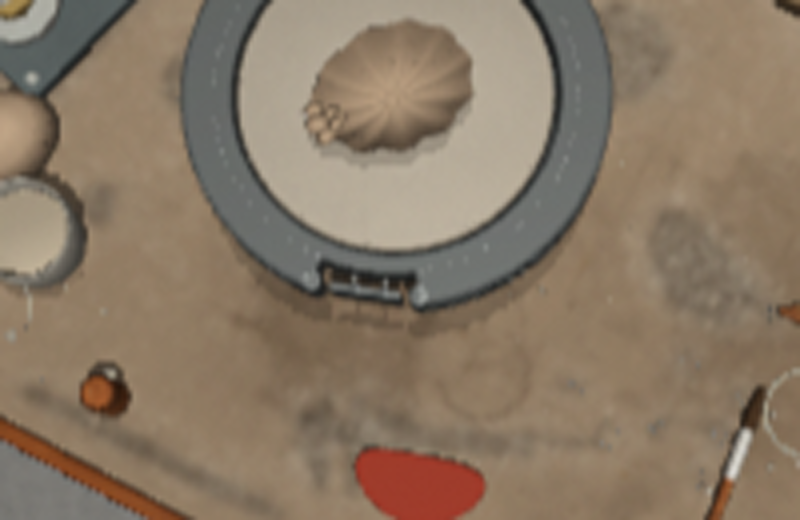

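The crop shows the notch between lips at about crop (318,275) and (416,285), with the catch plate inside. The axis is near (0.629, 0.051), and R = 0.137 agrees with the 0.138 given. The notch middle is at about 9° towards +y. Next I'll move the open gripper to a hover pose in front of the rim.

Run:
```python
import numpy as np,cv2
from h import *
m=np.load("top.npz");W=np.linalg.inv(m["world_to_cam"]);c=np.array([.6295,.0507])
def ray(u,v,z):
    d=W[:3,:3]@np.array([(u-m["cx"])/m["fx"],(v-m["cy"])/m["fy"],1]);o=W[:3,3];return o+d*(z-o[2])/d[2]
for u,v in((219.5,188.7),(244,191.2)):
    q=ray(u,v,.112);print(q,np.degrees(np.arctan2(q[1]-c[1],c[0]-q[0])),np.hypot(*(q[:2]-c)))
P=pts(m["d"],m);a=np.degrees(np.arctan2(P[...,1]-c[1],c[0]-P[...,0]));r=np.hypot(P[...,0]-c[0],P[...,1]-c[1])
for b in range(-10,30,2):
    s=(a>=b)&(a<b+2)&(r>.112)&(r<.132);print(b,s.sum(),round((P[s][:,2]>.107).mean(),2),end="; ")
```

```text
[0.5093893  0.09798647 0.112     ] 21.48910121288242 0.12908365793423987
[0.50293719 0.03650731 0.112     ] -6.398389222919263 0.12735610433693698
-10 18 0.83; -8 13 0.92; -6 13 0.62; -4 12 0.25; -2 19 0.26; 0 19 0.42; 2 17 0.35; 4 18 0.39; 6 20 0.35; 8 18 0.33; 10 22 0.36; 12 14 0.36; 14 17 0.35; 16 14 0.36; 18 15 0.33; 20 15 0.27; 22 26 0.5; 24 20 0.65; 26 16 0.81; 28 16 0.88;
```

Call:
play_rows([
  [0.019, -0.058, 0, 0, 0, 0.005],
  [0.019, -0.058, 0, 0, 0, 0.005],
  [0.019, -0.058, 0, 0, 0, 0.005],
  [0.019, -0.058, 0, 0, 0, 0.005],
  [0.019, -0.058, 0, 0, 0, 0.005],
  [0.019, -0.058, 0, 0, 0, 0.005],
  [0.019, -0.058, 0, 0, 0, 0.005],
  [0.019, -0.058, 0, 0, 0, 0.005],
  [0.019, -0.058, 0, 0, 0, 0.005],
  [0.019, -0.058, 0, 0, 0, 0.005],
], gripper=1)

```text
clock: 1.1
tool_pos: [0.3978, 0.1626, 0.2457]
orientation: [-180.0, -0.0, -12.3]
force: [1.4, 0.4, -0.3]
opening: 0.0877
gripper_force: 0.0
```

Call:
play_rows([
  [0.0139, -0.0581, 0, 0, 0, 0.006],
  [0.0139, -0.0581, 0, 0, 0, 0.006],
  [0.0139, -0.0581, 0, 0, 0, 0.006],
  [0.0139, -0.0581, 0, 0, 0, 0.006],
  [0, 0, 0, 0, 0, 0],
  [0, 0, 0, 0, 0, 0],
])

```text
clock: 1.7
tool_pos: [0.4421, -0.0227, 0.2452]
orientation: [180.0, 0.0, -8.3]
force: [0.4, 0.2, 0.4]
opening: 0.0877
gripper_force: 0.0
```

Run:
```python
from plant import *
import cv2,numpy as np
from h import *
m=camera_model("wrist");p,d=snapshot("wrist");cv2.imwrite("pics/w1.png",p);np.savez("w1.npz",p=p,d=d,**m)
o=get_obs();print(o["tool_pos"],o["orientation"],o["force"])
P=pts(d,m);k=(abs(P[...,2]-.112)<.004)&(d>0)&(P[...,0]>.45);print(k.sum())
c=np.array([.6295,.0507]);a=np.degrees(np.arctan2(P[...,1]-c[1],c[0]-P[...,0]));r=np.hypot(P[...,0]-c[0],P[...,1]-c[1])
for b in range(-30,40,2):
    s=(a>=b)&(a<b+2)&(r>.112)&(r<.132)&(d>0)
    t=(a>=b)&(a<b+2)&k&(r<.16)
    print(b,s.sum(),round((P[s][:,2]>.107).mean(),2) if s.any() else '-', r[t].max().round(4) if t.any() else '-',end="; ")
```

```text
[ 0.44210197 -0.02165753  0.24530873] [ 1.79998096e+02  2.92474434e-02 -8.14654145e+00] [-0.02812098  0.17627843  0.51019302]
29338
-30 122 1.0 0.1385; -28 128 1.0 0.1384; -26 119 1.0 0.1383; -24 125 1.0 0.1383; -22 122 1.0 0.1382; -20 125 1.0 0.1379; -18 119 1.0 0.1382; -16 121 1.0 0.1381; -14 119 1.0 0.138; -12 119 1.0 0.138; -10 117 1.0 0.1379; -8 90 1.0 0.138; -6 49 0.94 0.1366; -4 53 0.55 0.1304; -2 68 0.79 0.132; 0 65 0.85 0.1315; 2 106 0.53 0.1308; 4 66 0.79 0.1305; 6 94 0.56 0.1302; 8 103 0.51 0.1301; 10 112 0.49 0.1304; 12 116 0.46 0.1308; 14 77 0.69 0.1312; 16 98 0.54 0.1319; 18 51 0.41 0.1158; 20 224 0.36 0.1363; 22 281 0.46 0.1369; 24 119 0.97 0.137; 26 135 0.92 0.1369; 28 127 0.92 0.137; 30 132 0.95 0.1368; 32 120 0.99 0.1367; 34 118 1.0 0.1373; 36 121 1.0 0.1371; 38 127 1.0 0.1367;
```

View pics/w1.png

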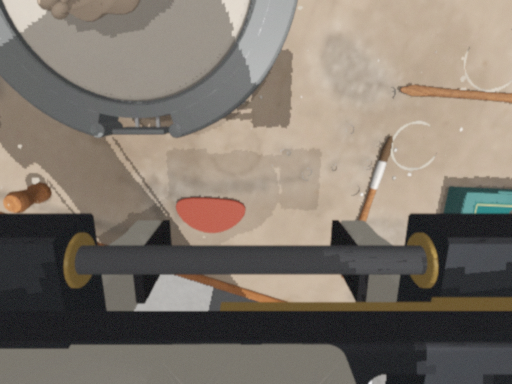

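The wrist view shows the notch middle at about (137,128), with lips at (98,130) and (176,130). That puts it at 8°, with the plate at r = 0.131 as expected. I'll lower the tool and approach the rim to the right of the notch.

Call:
play_rows([
  [0, 0, -0.055, 0, 0, 0],
  [0, 0, -0.055, 0, 0, 0],
  [0, 0, -0.055, 0, 0, 0],
  [0, 0, -0.011, 0, 0, 0],
  [0.0124, -0.0017, 0, 0, 0, 0],
  [0.0124, -0.0017, 0, 0, 0, 0],
  [0, 0, 0, 0, 0, 0],
  [0, 0, 0, 0, 0, 0],
])

```text
clock: 2.55
tool_pos: [0.4634, -0.0237, 0.1061]
orientation: [-179.9, -0.1, -8.1]
force: [0.4, -0.5, -0.1]
opening: 0.0873
gripper_force: 0.0
```

Run:
```python
from plant import *
import cv2,numpy as np
o=get_obs();print(o["tool_pos"],o["orientation"],o["force"])
cv2.imwrite("pics/s2.png",cv2.resize(snapshot("scene")[0][100:230,180:380],None,fx=4,fy=4))
```

```text
[ 0.46342676 -0.02371433  0.1061127 ] [-1.79930492e+02 -1.30009343e-01 -8.06168248e+00] [ 0.43912691 -0.48663419 -0.0590377 ]
```

View pics/s2.png

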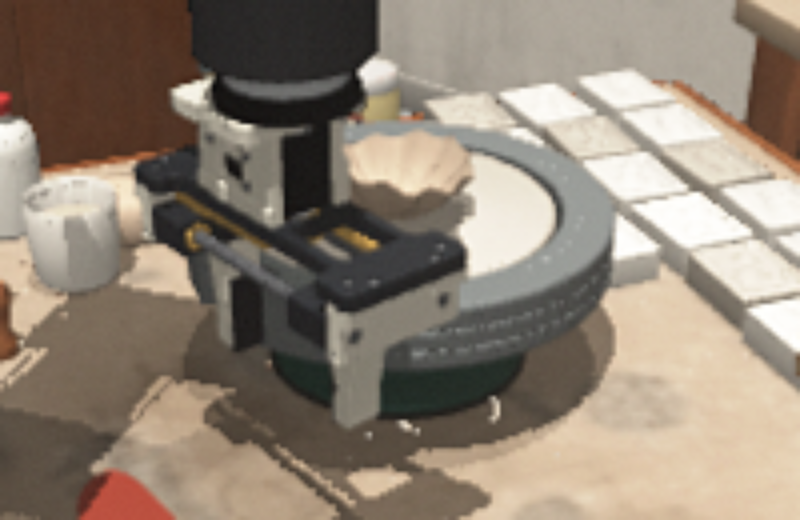

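The scene crop shows the open gripper in front of the rim, with the near finger at crop (355,370) clear of the rim and the other finger by the rim at (245,310). Next is a gentle approach until contact.

Call:
play_rows([
  [0.005, -0.0007, 0, 0, 0, 0],
  [0.0025, -0.0003, 0, 0, 0, 0],
  [0.00125, -0.00017, 0, 0, 0, 0],
  [0.00125, -0.00017, 0, 0, 0, 0],
  [0.00125, -0.00017, 0, 0, 0, 0],
  [0, 0, 0, 0, 0, 0],
])

```text
clock: 3.2
tool_pos: [0.4712, -0.0253, 0.1047]
orientation: [180.0, 0.0, -8.0]
force: [0.3, -0.0, 0.8]
opening: 0.0877
gripper_force: 0.0
```

Call:
play_rows([
  [0.00125, -0.00017, 0, 0, 0, 0],
  [0, 0, 0, 0, 0, 0],
  [0.00125, -0.00017, 0, 0, 0, 0],
  [0, 0, 0, 0, 0, 0],
])

```text
clock: 3.6
tool_pos: [0.4729, -0.0256, 0.1047]
orientation: [180.0, 0.0, -8.0]
force: [-1.6, 0.5, 0.9]
opening: 0.0876
gripper_force: 0.6
```

Call:
play_rows([
  [0.00125, -0.00017, 0, 0, 0, 0],
  [0, 0, 0, 0, 0, 0],
])

```text
clock: 3.8
tool_pos: [0.4732, -0.0258, 0.1045]
orientation: [180.0, 0.1, -8.0]
force: [-5.4, 0.7, 2.3]
opening: 0.0876
gripper_force: 2.3
```

Call:
play_rows([
  [0.00125, -0.00017, 0, 0, 0, 0],
  [0, 0, 0, 0, 0, 0],
])

```text
clock: 4.0
tool_pos: [0.4734, -0.0261, 0.1043]
orientation: [179.9, 0.2, -8.0]
force: [-8.6, 1.4, 3.8]
opening: 0.0875
gripper_force: 3.6
```

Light contact is at ρ ≈ 0.144, as predicted. I'll ease back a little and slide along the rim towards the notch.

Call:
play_rows([
  [-0.00125, 0.0002, 0, 0, 0, 0],
  [0.0004, 0.0031, 0, 0, 0, 0],
  [0.0004, 0.0031, 0, 0, 0, 0],
  [0.0004, 0.0031, 0, 0, 0, 0],
  [0.0004, 0.0031, 0, 0, 0, 0],
])

```text
clock: 4.5
tool_pos: [0.4739, -0.0164, 0.1041]
orientation: [179.9, 0.2, -8.1]
force: [-4.4, -3.1, 0.5]
opening: 0.0878
gripper_force: 2.1
```

Call:
play_rows([
  [0.0004, 0.0031, 0, 0, 0, 0],
  [0.0004, 0.0031, 0, 0, 0, 0],
])

```text
clock: 4.7
tool_pos: [0.4753, -0.0111, 0.1043]
orientation: [179.9, 0.1, -8.1]
force: [-3.1, -0.9, 0.6]
opening: 0.0877
gripper_force: 2.1
```

Call:
play_rows([
  [0.0004, 0.0031, 0, 0, 0, 0],
  [0.0004, 0.0031, 0, 0, 0, 0],
])

```text
clock: 4.9
tool_pos: [0.4776, -0.0053, 0.105]
orientation: [-180.0, -0.1, -8.0]
force: [0.6, -0.7, 0.6]
opening: 0.0878
gripper_force: 0.3
```

The force dropped, so the finger is over the notch. I'll centre it, then press.

Call:
play_rows([
  [0.0004, 0.0034, 0, 0, 0, 0],
  [0.0004, 0.0034, 0, 0, 0, 0],
  [0.0004, 0.0034, 0, 0, 0, 0],
  [0.0004, 0.0034, 0, 0, 0, 0],
  [0.0004, 0.0034, 0, 0, 0, 0],
  [0.0004, 0.0034, 0, 0, 0, 0],
  [0.0004, 0.0034, 0, 0, 0, 0],
  [0.0004, 0.0034, 0, 0, 0, 0],
  [0, 0, 0, 0, 0, 0],
  [0, 0, 0, 0, 0, 0],
])

```text
clock: 5.9
tool_pos: [0.4793, 0.016, 0.1047]
orientation: [180.0, 0.0, -8.0]
force: [-0.2, 0.4, 0.1]
opening: 0.0877
gripper_force: 0.0
```

Call:
play_rows([
  [0.00125, -0.00017, 0, 0, 0, 0],
  [0.00125, -0.00017, 0, 0, 0, 0],
  [0.00125, -0.00017, 0, 0, 0, 0],
  [0, 0, 0, 0, 0, 0],
])

```text
clock: 6.3
tool_pos: [0.4817, 0.0154, 0.1046]
orientation: [180.0, 0.1, -8.0]
force: [-3.8, 2.0, 2.7]
opening: 0.0879
gripper_force: 1.9
```

Call:
play_rows([
  [0.00125, -0.00017, 0, 0, 0, 0],
  [0.00125, -0.00017, 0, 0, 0, 0],
  [0, 0, 0, 0, 0, 0],
])

```text
clock: 6.6
tool_pos: [0.4826, 0.0152, 0.1045]
orientation: [180.0, 0.2, -8.0]
force: [-9.3, 4.0, 6.0]
opening: 0.0875
gripper_force: 4.8
```

Call:
play_rows([
  [0.00125, -0.00017, 0, 0, 0, 0],
  [0, 0, 0, 0, 0, 0],
])

```text
clock: 6.8
tool_pos: [0.4834, 0.015, 0.1045]
orientation: [180.0, 0.2, -8.0]
force: [-9.9, 4.5, 7.9]
opening: 0.0876
gripper_force: 5.1
```

Call:
play_rows([
  [0.00125, -0.00017, 0, 0, 0, 0],
  [0, 0, 0, 0, 0, 0],
])

```text
clock: 7.0
tool_pos: [0.4844, 0.0149, 0.1045]
orientation: [180.0, 0.2, -8.0]
force: [-10.3, 3.9, 7.3]
opening: 0.0873
gripper_force: 5.2
```

Call:
play_rows([
  [0.00125, -0.00017, 0, 0, 0, 0],
  [0, 0, 0, 0, 0, 0],
])

```text
clock: 7.2
tool_pos: [0.4854, 0.0148, 0.1045]
orientation: [180.0, 0.2, -8.0]
force: [-9.2, 4.3, 5.7]
opening: 0.0879
gripper_force: 5.0
```

The force is steady while the tool moves in, so the catch is yielding. I'll keep going.

Call:
play_rows([
  [0.00125, -0.00017, 0, 0, 0, 0],
  [0.00125, -0.00017, 0, 0, 0, 0],
  [0, 0, 0, 0, 0, 0],
])

```text
clock: 7.5
tool_pos: [0.4882, 0.0144, 0.1044]
orientation: [180.0, 0.1, -8.0]
force: [-5.9, 1.4, 3.3]
opening: 0.0877
gripper_force: 2.8
```

Call:
play_rows([
  [0.00125, -0.00017, 0, 0, 0, 0],
  [0, 0, 0, 0, 0, 0],
])

```text
clock: 7.7
tool_pos: [0.4892, 0.0142, 0.1044]
orientation: [180.0, 0.1, -8.0]
force: [-5.6, 2.4, 2.5]
opening: 0.0878
gripper_force: 3.0
```

Call:
play_rows([
  [0.00125, -0.00017, 0, 0, 0, 0],
  [0, 0, 0, 0, 0, 0],
])

```text
clock: 7.9
tool_pos: [0.4897, 0.0141, 0.1044]
orientation: [180.0, 0.2, -8.0]
force: [-7.9, 2.3, 3.9]
opening: 0.0876
gripper_force: 4.0
```

The latch let go and the catch is at its stop, with about 9 N on it. I'll hold it there and watch the bat.

Call:
play_rows([
  [0, 0, 0, 0, 0, 0],
  [0, 0, 0, 0, 0, 0],
  [0, 0, 0, 0, 0, 0],
  [0, 0, 0, 0, 0, 0],
  [0, 0, 0, 0, 0, 0],
  [0, 0, 0, 0, 0, 0],
  [0, 0, 0, 0, 0, 0],
  [0, 0, 0, 0, 0, 0],
  [0, 0, 0, 0, 0, 0],
  [0, 0, 0, 0, 0, 0],
])

```text
clock: 8.9
tool_pos: [0.4897, 0.0141, 0.1044]
orientation: [180.0, 0.2, -8.0]
force: [-7.8, 2.9, 4.9]
opening: 0.0878
gripper_force: 4.0
```

Call:
play_rows([
  [0, 0, 0, 0, 0, 0],
  [0, 0, 0, 0, 0, 0],
  [0, 0, 0, 0, 0, 0],
  [0, 0, 0, 0, 0, 0],
  [0, 0, 0, 0, 0, 0],
  [0, 0, 0, 0, 0, 0],
  [0, 0, 0, 0, 0, 0],
  [0, 0, 0, 0, 0, 0],
  [0, 0, 0, 0, 0, 0],
  [0, 0, 0, 0, 0, 0],
])

```text
clock: 9.9
tool_pos: [0.4897, 0.0141, 0.1044]
orientation: [180.0, 0.2, -8.0]
force: [-6.9, 2.1, 3.6]
opening: 0.0875
gripper_force: 4.0
```

```bash
cat > chk.py <<'E'
from plant import *
from h import *
P0=pts(np.load("top.npz")["d"],np.load("top.npz"))
p,d=snapshot("top");P=pts(d,camera_model("top"))
def st(P):
    r=np.hypot(P[...,0]-.6295,P[...,1]-.0507);s=(r>.065)&(r<.09)&(P[...,0]>.62);q=(r>.115)&(r<.13)&(P[...,0]>.64);e=r<.03
    Q=P[s];n=np.linalg.lstsq(np.c_[Q[:,:2],np.ones(len(Q))],Q[:,2],rcond=None)[0]
    return np.median(Q[:,2]).round(4),np.median(P[q][:,2]).round(4),np.median(P[e][:,2]).round(4),n[:2].round(3)
print("bat,rim,dish z, tilt",st(P0),st(P))
o=get_obs();print(o["clock"],o["tool_pos"],o["force"])
cv2.imwrite("pics/end.png",cv2.resize(snapshot("scene")[0][100:230,160:380],None,fx=3,fy=3))
E
python3 chk.py
```

```text
bat,rim,dish z, tilt (np.float64(0.1107), np.float64(0.1125), np.float64(0.1202), array([-0.003, -0.   ])) (np.float64(0.1283), np.float64(0.1123), np.float64(0.1446), array([-0.001,  0.001]))
9.95 [0.48968287 0.01411108 0.10438018] [-7.5960383   3.51372545  3.95969763]
```

The bat has risen 17.6 to 18 mm and is level. I'll hold a moment longer, then draw the finger straight out.

Call:
play_rows([
  [0, 0, 0, 0, 0, 0],
  [0, 0, 0, 0, 0, 0],
  [0, 0, 0, 0, 0, 0],
  [0, 0, 0, 0, 0, 0],
  [0, 0, 0, 0, 0, 0],
  [0, 0, 0, 0, 0, 0],
  [0, 0, 0, 0, 0, 0],
  [0, 0, 0, 0, 0, 0],
  [0, 0, 0, 0, 0, 0],
  [0, 0, 0, 0, 0, 0],
])

```text
clock: 11.0
tool_pos: [0.4897, 0.0141, 0.1044]
orientation: [180.0, 0.2, -8.0]
force: [-7.4, 1.8, 4.7]
opening: 0.0875
gripper_force: 4.0
```

Call:
play_rows([
  [-0.0025, 0.00035, 0, 0, 0, 0],
  [-0.0025, 0.00035, 0, 0, 0, 0],
  [-0.0037, 0.0005, 0, 0, 0, 0],
  [-0.0037, 0.0005, 0, 0, 0, 0],
  [-0.0062, 0.0009, 0, 0, 0, 0],
  [-0.0124, 0.0017, 0, 0, 0, 0],
  [-0.0124, 0.0017, 0, 0, 0, 0],
  [-0.0124, 0.0017, 0, 0, 0, 0],
  [0, 0, 0, 0, 0, 0],
  [0, 0, 0, 0, 0, 0],
])

```text
clock: 12.0
tool_pos: [0.4467, 0.0208, 0.1051]
orientation: [-180.0, -0.0, -8.0]
force: [-0.2, 0.7, -0.4]
opening: 0.0872
gripper_force: 0.0
```

```bash
python3 chk.py
```

```text
bat,rim,dish z, tilt (np.float64(0.1107), np.float64(0.1125), np.float64(0.1202), array([-0.003, -0.   ])) (np.float64(0.1282), np.float64(0.1122), np.float64(0.1379), array([-0.002,  0.002]))
12.05 [0.44699715 0.02076877 0.10508253] [-0.49535975  0.71676563 -0.29838664]
```

View pics/end.png

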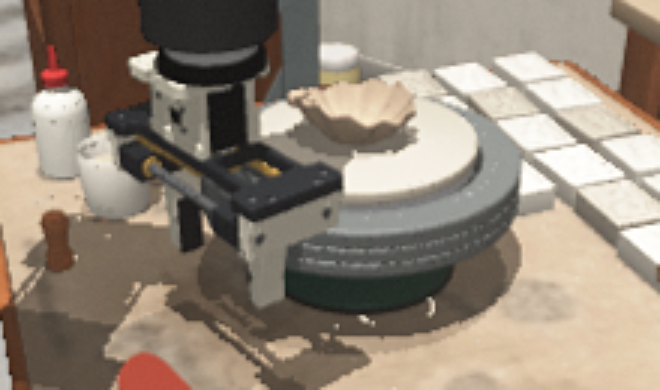

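The final view shows the bat raised and level at crop (390,150), with the dish upright at (355,110). The finger is clear of the rim and the measured force is near zero, so I'm handing in.

```bash
python3 -c "
from plant import *
print(close_job())"
```

```text
the job is handed in; nothing more can be done
None
```

The job is handed in: I felt out the notch at about 8° towards +y and held the catch in until the bat was fully up (about 17.6 mm by camera) and level, then drew the finger out; catch spring-back wasn't measured and no verdict was returned.

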